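# Set the iris damper and start the bench extraction

### The job

Get the mixing bench's vapour extraction running at its set opening: with the fingertips, push the lever of the round iris damper along its arc until its red pointer stands at the green clip on the scale, and then press the green START button of the fan starter and let it spring back. Push and press only, pick nothing up: do not press the red STOP button, leave the other things on the bench where they are, and finish with the hand clear and the pointer still at the clip.

Things in the scene. Friction and masses are not known exactly. Their poses are not given: they have to be found in the camera images.
- damper_axis (a point): Fixed iris damper of the bench's vapour-extraction inlet, axis upright: galvanised casing 172 mm across, 42 mm high, on a flange 192 mm across; open inlet on top (mouth 122 mm across, rim 72 mm above the bench) showing the iris blades. This point: on the axis, 42 mm up. On the lever's side a white scale plate with black ticks (top 18 mm above the bench) reaches 140 mm from the axis
- damper_lever (a joint): angle of the damper's lever about the upright damper axis, rad, 0 (iris closed) to 1.4 (fully open); grows as the lever goes counter-clockwise seen from above. It moves stiffly against friction (about 4 N at the knob) and stays where it is left. It starts near the closed end, clockwise of the clip
- lever_knob (a point): the lever's upright black knob, 20 mm across (23 at the widest), from 28 to 84 mm above the bench; this point is its centre, 60 mm up, 114 mm from the damper axis; its x axis points outward along the lever. Below the knob a flat steel strip comes out of the casing's slot (24 to 29 mm up); its red pointer ends 136 mm from the axis
- clip_mark (a point): green set-mark clip fixed on the rim of the scale plate, 10 mm wide, 20 mm long; this point is the centre of its top, 22.5 mm above the bench, 146 mm from the damper axis; its x axis points outward. The lever is set when knob and pointer lie in the same direction from the axis as the clip; it passes freely over the scale and is not stopped by the clip
- start_top (a point): green START push button on the fan starter, 28 mm across; this point is the centre of its top, 82 mm above the bench when not pressed. The starter is a grey box 170 x 90 x 60 mm fixed on the bench; the buttons stand in a row along its length, 85 mm apart
- start (a joint): travel of the green START button, m, 0 released to 0.006 fully down; it is pressed straight down, takes about 5 N, and springs back. It makes contact at two thirds of its travel
- stop_top (a point): red STOP push button on the same box, 32 mm across; centre of its top, 82 mm above the bench
- stop (a joint): travel of the red STOP button, m, 0 released to 0.006 fully down
- tape: Bystander, loose: roll of buff masking tape lying flat, 110 mm across, 25 mm high; origin on its underside, at the middle of it
- mixcup: Bystander, loose: empty pale grey mixing cup, 90 mm across the rim, 90 mm high; origin on its underside, at the middle of it
- tin: Bystander, loose: metal paint tin, 108 mm across, 130 mm high; origin on its underside, at the middle of it
- washbottle: Bystander, loose: white wash bottle with a red cap, 66 mm across, 180 mm high; origin on its underside, at the middle of it
- stick: Bystander, loose: wooden stirring stick lying flat, 200 x 20 x 4 mm; origin on its underside, at the middle of it
- panel: Bystander, loose: glossy black sample panel lying flat, 80 x 120 x 5 mm; origin on its underside, at the middle of it
- aircap: Bystander, loose: brass air cap of a spray gun standing on its face, 34 mm across, 20 mm high; origin on its underside, at the middle of it
- wrench: Bystander, loose: small steel gun wrench lying flat along its x axis, about 150 mm long; origin on its underside, at the middle of it

How it is judged:
By the outcome, as a careful person would: the job done as asked, in the order asked, and still so for the second after the job is handed in, with the robot touching nothing.
It also fails if it takes over 45 s, if anything falls off the work surface, if the arm or the gripper's body presses on something with over 40 N, if the wrist force passes 120 N, or if a joint passes its speed limit or range.

### The arm

A 7-joint arm with a two-finger parallel gripper is mounted at the origin on the work surface. World frame = base frame: x ahead of the robot, y to its left, z up, the work surface at z = 0. Lengths are in mm, angles in rad, forces in N, time in s.
With the tool pointing down it reaches from about 400 to 875 mm from the base axis. Payload 4.4 kg.
Tool frame: the origin (TCP) lies midway between the tips of the shut fingers; the grasp point (between the pads) lies 19 mm behind it; x points along the fingers, y is the direction in which the jaws open and shut, and the axes are right-handed (so a half turn about x gives the same grasp; the last joint's range is limited). The gripper opens to 85 mm and grips with 20 to 120 N. Pads are 22 mm wide; open, the fingers measure 114 mm over their backs; the gripper's body (76 mm by 85 mm) begins 54 mm behind the grasp point. The pads swing forward as they close: fully open they stand 13 mm farther back than shut.
Start: joints at [-1.409, 0.628, 0.038, 1.517, -0.027, 0.996, -0.02], TCP at [146.767, 633.228, 231.313] pointing down, gripper open.
Joint ranges: [-3.06, 3.06], [-0.37, 2.12], [-1.25, 1.32], [0.18, 2.47], [-1.1, 4.24], [0.23, 1.98], [-2.94, 2.94]. Speed limits (rad/s): [2.57, 2.57, 3.14, 3.14, 3.14, 3.14, 3.14].

### API

Orientations are given as [roll, pitch, yaw] about the fixed x, y, z axes, in that order (R = Rz(yaw) Ry(pitch) Rx(roll)).
In Python, from cell import ctrl gives the robot as it stands.
- The arm moves only by the tool arm_command, never from a script. Its argument "series" is a list of rows, each a list of 7 numbers: the opening, from 0 (shut) to 1 (fully open), then the shift along the world's x, y, z in cm, then the turn, a rotation vector about the world's x, y, z in degrees. In form: [[claw, x, y, z, rx, ry, rz], ...]. A call has 1 to 20 rows; each row shifts and turns the commanded pose from where the row before left it; what a row does not reach is not made up. A row lasts 1/12 s, in which the tool goes at most 41.7 mm and 7.16 degrees, less where a joint would pass 70% of its speed; a pose out of reach is approached as far as the arm can. A call with a gripper value outside its range is refused whole. The fingers move at their own pace and stop on an object; the grip force is fixed at half the most. Time passes only in rows, so rows that do not move let the fingers close. It gives the time, the measured TCP pose, the force and the opening at its end, in the units of the state.
- ctrl.read_state(): the state, without advancing time (a new reading comes with each control period).
- ctrl.get_image(name): name is "scene" or "top"; returns the picture (420x560x3 uint8, blue, green, red); there is no depth.
- ctrl.calibration(name): a dict with "fovy" (degrees; the focal length in pixels is half the picture's height over the tangent of half this angle, whatever the lens; pixels are square), "cx", "cy" (the principal point, pixels), "k1" (the pictures are not rectified: a ray, as slopes to the right and down, at radius r is drawn at 1 + k1 r^2 times it, then the intrinsics apply), "cam_to_world" (4x4, takes a point from camera to world coordinates). Camera axes: x right, y up, looking along -z (the intrinsics and any distortion apply to the point x, -y, -z); pixel columns grow to the right and rows downward; lengths in mm; the calibration is good to about 2 mm. A picture is of the moment at which its call begins. calibration takes no time and is no camera call.
- ctrl.finish_job(): hands the job in, once; it reports no verdict.
Trained networks look in the newest picture that a camera, given by its name, has taken for a name from the list of things; names that differ only in an ending like _2 or _b are one class to them, and where a whole thing is asked for, a point or a joint stands for the part that bears it (a point fixed in the world has none). Each returns a list of dicts, best first, with "conf" (0 to 1); they miss things now and then, are a little off and sometimes report something else, mostly with a low value. They report only what shows in the picture. A call takes as long as a camera call.
- ctrl.spot_in(label, camera): "centre" ([x, y, z] in mm, in world coordinates, good to about 4 mm: the middle of the surface that is visible of it).
The state is a dict: "clock": time; "qpos": joint angles; "qd": joint speeds; "tau": joint torques, N m; "eef_pos": TCP position; "tool_rot": TCP orientation; "force": force on the tool from outside, world axes, zero at the start; "torque": the same for the moment, N m; "width": finger opening in mm.
Only numpy, scipy, OpenCV 4.12 (cv2) and the standard library are available. Lean on these libraries where they do the work, as an engineer would, in place of code of your own. Each camera call takes 0.05 s, during which the arm holds its last target.

## Working session

There is one attempt and no reset: what is moved stays moved. The work goes in short steps, Python scripts to look and compute and a tool call to move; the robot and the scene stay as the last step left them, time stands still between calls to the robot, and variables do not carry over. Pictures are saved under pics/ and viewed, and the job is handed in when it is done.

Besides the shell and the picture viewer there is one more tool, called after "Call:" by a JSON object that holds its "name" and its "arguments", one argument or row to a line. arm_command: Moves the arm, as the interface text tells. Its arguments: {"type":"object","properties":{"series":{"type":"array"}},"required":["series"]}

```bash
mkdir -p pics; ls; python3 - <<'E'
from cell import ctrl
import cv2
s=ctrl.read_state()
print({k:s[k] for k in('clock','eef_pos','tool_rot','force','width')})
for n in('scene','top'):
    im=ctrl.get_image(n); cv2.imwrite(f'pics/{n}0.png',im)
    c=ctrl.calibration(n); print(n,c)
for l in('damper_axis','lever_knob','clip_mark','start_top','stop_top','tape','mixcup','tin','washbottle'):
    for n in('top','scene'):
        r=ctrl.spot_in(l,n); print(l,n,[( [round(float(v)) for v in d['centre']],round(d['conf'],2)) for d in r[:3]])
E
```

```text
pics
{'clock': 0.0, 'eef_pos': array([146.59868219, 632.63228444, 230.40150556]), 'tool_rot': array([-1.5693397 ,  1.56893912, -1.79710423]), 'force': array([-0.28077313,  0.30885869, -0.29962933]), 'width': 85.53837370768773}
scene {'fovy': 57.978663351597255, 'cx': 272.2651745221081, 'cy': 209.96140913085958, 'k1': -0.05511391282402309, 'cam_to_world': array([[ 5.23603821e-01, -4.81885578e-01,  7.02584748e-01,
         1.18214218e+03],
       [ 8.51957444e-01,  2.93498552e-01, -4.33620933e-01,
        -3.61752164e+02],
       [ 2.74806787e-03,  8.25617884e-01,  5.64222969e-01,
         5.92132457e+02],
       [ 0.00000000e+00,  0.00000000e+00,  0.00000000e+00,
         1.00000000e+00]])}
top {'fovy': 43.497450448586584, 'cx': 278.3291999883587, 'cy': 205.79267373008204, 'k1': 0.021032927838378436, 'cam_to_world': array([[ 1.56052293e-02,  9.98802228e-01, -4.63744182e-02,
         4.73869851e+02],
       [-9.99874293e-01,  1.54582019e-02, -3.52740062e-03,
         2.93546849e+01],
       [-2.80631048e-03,  4.64236345e-02,  9.98917900e-01,
         1.38529231e+03],
       [ 0.0000000
[... 175 characters left out ...]
_knob scene [([499, 34, 56], 0.64)]
clip_mark top []
clip_mark scene [([558, -6, 23], 0.38)]
start_top top []
start_top scene [([497, -288, 86], 0.66), ([500, 36, 56], 0.59), ([574, -311, 80], 0.44)]
stop_top top [([774, -170, 31], 0.72), ([576, -309, 84], 0.7)]
stop_top scene [([576, -309, 84], 0.61), ([498, -288, 86], 0.35)]
tape top [([481, 390, 22], 0.58)]
tape scene [([489, 384, 20], 0.87), ([659, 403, 116], 0.25)]
mixcup top [([774, -170, 32], 0.89), ([522, -156, 3], 0.65)]
mixcup scene [([754, -163, 63], 0.75)]
tin top [([617, 403, 128], 0.77), ([547, 107, 41], 0.38)]
tin scene [([662, 405, 118], 0.87)]
washbottle top [([674, 294, 118], 0.86)]
washbottle scene [([702, 287, 88], 0.92)]
```

```bash
python3 - <<'E'
import cv2
for n in('scene','top'):
    im=cv2.imread(f'pics/{n}0.png'); cv2.imwrite(f'pics/{n}0b.png',cv2.resize(im,(800,600),interpolation=cv2.INTER_CUBIC))
E
```

```text
(no output)
```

View pics/scene0b.png

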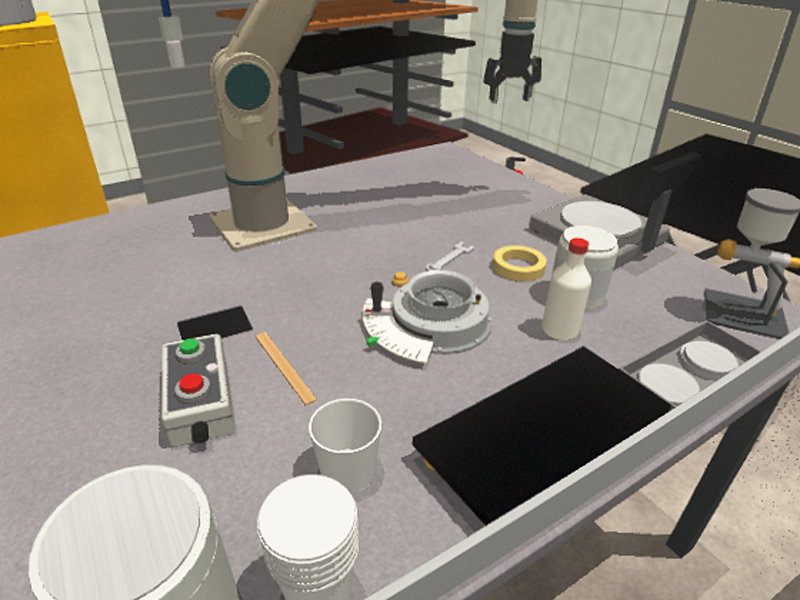

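View pics/top0b.png

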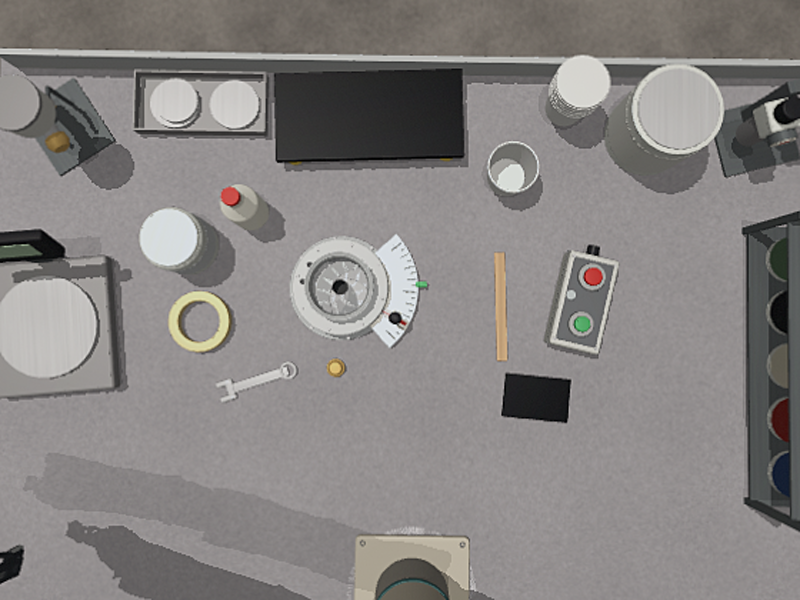

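The top view (800x600 scaling) shows the damper at about (340,287), the knob at (395,318), the green clip at (422,285), START at (582,323) and STOP at (593,276). The scene view shows the same layout. Next I'll turn these pixels into positions.

```bash
cat > h.py <<'E'
from cell import ctrl
import cv2,numpy as np
def ray(cam,u,v):
    c=ctrl.calibration(cam); f=210/np.tan(np.radians(c['fovy']/2))
    K=np.array([[f,0,c['cx']],[0,f,c['cy']],[0,0,1.]])
    p=cv2.undistortPoints(np.array([[[u,v]]],float),K,np.array([c['k1'],0,0,0.]))[0,0]
    T=c['cam_to_world']; return T[:3,3],T[:3,:3]@np.array([p[0],-p[1],-1])
def at(cam,u,v,z):
    o,d=ray(cam,u,v); return o+d*(z-o[2])/d[2]
def proj(cam,P):
    c=ctrl.calibration(cam); f=210/np.tan(np.radians(c['fovy']/2))
    T=c['cam_to_world']; q=T[:3,:3].T@(np.asarray(P,float)-T[:3,3]); x,y=q[0]/-q[2],-q[1]/-q[2]
    k=1+c['k1']*(x*x+y*y); return f*k*x+c['cx'],f*k*y+c['cy']
def blobs(im,col,mina=6):
    h=cv2.cvtColor(im,cv2.COLOR_BGR2HSV).astype(int);H,S,V=h[...,0],h[...,1],h[...,2]
    m={'g':(H>45)&(H<85)&(S>120)&(V>50),'r':((H<8)|(H>172))&(S>130)&(V>60),'k':(V<45)}[col]
    n,l,st,ce=cv2.connectedComponentsWithStats(m.astype(np.uint8))
    return [(ce[i].round(1).tolist(),int(st[i,4])) for i in range(1,n) if st[i,4]>=mina]
E
python3 - <<'E'
from h import *
for n in('top','scene'):
    im=cv2.imread(f'pics/{n}0.png')
    for c in'gr':
        for b,a in blobs(im,c): print(n,c,b,a,*(at(n,*b,z)[:2].round(1) for z in(22.5,82)))
im=cv2.imread('pics/top0.png')
cv2.imwrite('pics/c1.png',cv2.resize(im[150:260,190:320],None,fx=6,fy=5.4,interpolation=cv2.INTER_CUBIC))
im=cv2.imread('pics/scene0.png')
cv2.imwrite('pics/c2.png',cv2.resize(im[180:270,240:360],None,fx=6,fy=6,interpolation=cv2.INTER_CUBIC))
E
```

```text
top g [294.2, 199.1] 16 [555.1  -6.7] [551.6  -5.1]
top g [407.3, 226.4] 84 [ 489.  -299.6] [ 488.4 -285.2]
top r [161.0, 137.2] 137 [711.3 342.6] [700.9 328.9]
top r [414.8, 193.4] 125 [ 574.7 -318.6] [ 570.3 -303.4]
top r [281.4, 225.3] 7 [486.7  25.4] [486.2  25.6]
top r [546.3, 293.7] 220 [ 323.1 -653.4] [ 329.7 -623.6]
scene g [132.0, 242.1] 114 [ 414.6 -280.5] [ 494.8 -289. ]
scene g [259.9, 238.5] 35 [560.8 -12.9] [625.7 -49.3]
scene r [268.0, 78.0] 43 [-636.4  730.2] [-446.5  616.1]
scene r [290.0, 96.9] 304 [-297.8  649. ] [-143.2  543.4]
scene r [362.6, 119.6] 11 [102.6 742.4] [215.4 627. ]
scene r [404.5, 171.8] 124 [508.1 544.5] [578.5 449.8]
scene r [133.6, 267.7] 183 [ 505.8 -300.8] [ 576.4 -307.2]
```

View pics/c1.png

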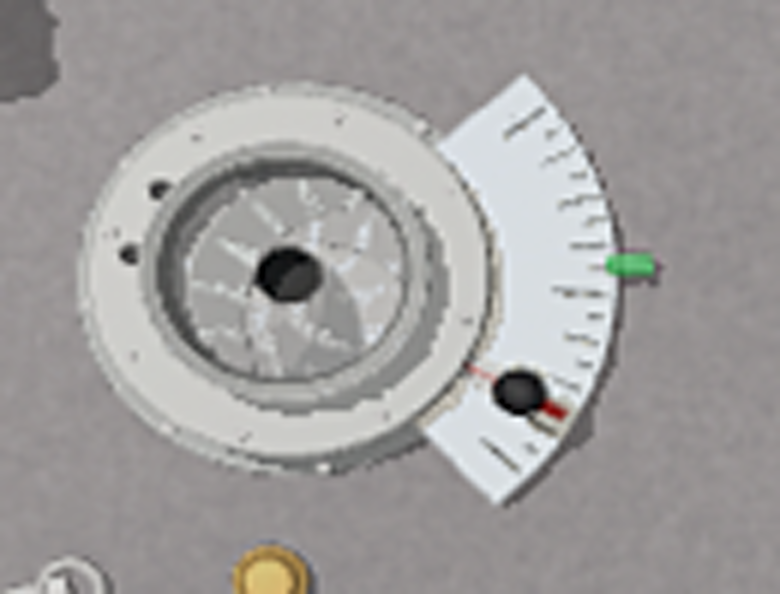

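View pics/c2.png

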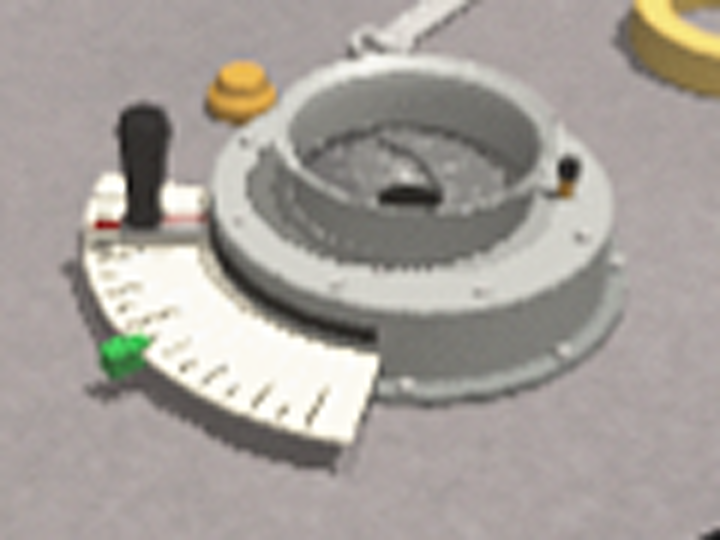

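```bash
python3 - <<'E'
from h import *
A=at('top',238.2,200.9,42)[:2]; k=at('top',276.5,222.4,84)[:2]; c=at('top',190+632/6,150+265/5.4,22.5)[:2]; p=at('top',190+557/6,150+410/5.4,29)[:2]
print(A,k,c,p)
for q in(k,c,p): d=q-A; print(np.hypot(*d),np.degrees(np.arctan2(d[1],d[0])))
from scipy.optimize import least_squares
im=cv2.imread('pics/top0.png');
ed=cv2.Canny(im,60,150); dt=cv2.distanceTransform(255-ed,cv2.DIST_L2,3)
from scipy.ndimage import map_coordinates as mc
t=np.linspace(0.2,2*np.pi,200)
best=None
for dx in np.arange(-10,10.1,1):
  for dy in np.arange(-10,10.1,1):
    s=0
    for R,z in((61,72),(86,42)):
      a=t if R==61 else np.linspace(-2.2+0,0,1)*0+t
      if R==86: a=np.linspace(-0.3,3.3,120)
      uv=np.array([proj('top',(A[0]+dx+R*np.cos(x),A[1]+dy+R*np.sin(x),z)) for x in a[::3]])
      s+=np.minimum(mc(dt,[uv[:,1],uv[:,0]],order=1),3).mean()
    if best is None or s<best[0]: best=(s,dx,dy)
print(best); B=A+best[1:]
print(B)
for q in(k,c,p): d=q-B; print(np.hypot(*d),np.degrees(np.arctan2(d[1],d[0])))
o=cv2.resize(im[150:260,190:320],None,fx=6,fy=6,interpolation=cv2.INTER_CUBIC)
for C,col in((A,(255,0,0)),(B,(0,0,255))):
  for R,z in((61,72),(86,42),(96,3),(140,18)):
    for x in np.linspace(0,6.28,300):
      u,v=proj('top',(C[0]+R*np.cos(x),C[1]+R*np.sin(x),z)); cv2.circle(o,(int((u-190+.5)*6),int((v-150+.5)*6)),1,col,-1)
cv2.imwrite('pics/o1.png',o[:600])
E
```

```text
[547.16181276 136.84907437] [493.13476683  37.82829778] [555.25675735  -9.64604228] [485.13006042  21.73929368]
112.80086830060438 -118.61746645435997
146.71859913426525 -86.83719857606981
130.76008530778702 -118.31987708342696Traceback (most recent call last):
  File "<stdin>", line 17, in <module>
  File "h.py", line 11, in proj
    c=ctrl.calibration(cam); f=210/np.tan(np.radians(c['fovy']/2))
ValueError: time passes only in moves, steps and waits
```

```bash
sed -i 's/^import cv2,numpy as np/import cv2,numpy as np\n_C={}\ndef cal(n):\n    if n not in _C: _C[n]=ctrl.calibration(n)\n    return _C[n]/; s/c=ctrl.calibration(cam)/c=cal(cam)/' h.py
python3 - <<'E'
from h import *
A=at('top',238.2,200.9,42)[:2]
print(ctrl.read_state()['clock'])
im=cv2.imread('pics/top0.png')
o=cv2.resize(im[150:250,190:320],None,fx=6,fy=6,interpolation=cv2.INTER_CUBIC)
for R,z in((61,72),(86,42),(96,3),(140,18)):
    for x in np.linspace(0,6.28,200):
      u,v=proj('top',(A[0]+R*np.cos(x),A[1]+R*np.sin(x),z)); cv2.circle(o,(int((u-190+.5)*6),int((v-150+.5)*6)),1,(255,0,0),-1)
cv2.imwrite('pics/o1.png',o)
# scene checks
for nm,P in(('axis',(*A,72)),('clip',(555.3,-9.6,22.5)),('knobtop',(493,37.8,84)),('start',(488.4,-285.2,82)),('stop',(570.3,-303.4,82))): print(nm,np.round(proj('scene',P),1))
E
```

```text
1.0
axis [308.3 200.9]
clip [259.9 236.8]
knobtop [263.5 198. ]
start [133.  239.9]
stop [134.7 265.2]
```

View pics/o1.png

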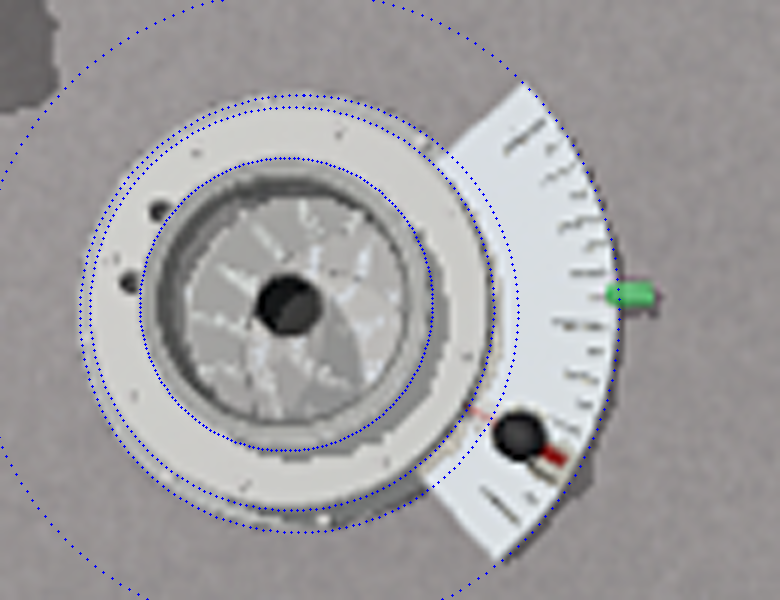

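The predicted circles lie on the casing, the rim and the scale edge, so the axis is at (547,137). The knob is at -118.6° and the clip at -86.8°. Now I'll plan the tool orientation.

```bash
python3 - <<'E'
from h import *
from scipy.spatial.transform import Rotation as Ro
s=ctrl.read_state(); R=Ro.from_euler('xyz',s['tool_rot']).as_matrix(); print(R.round(3),s['eef_pos'],s['qpos'])
A=np.array([547.2,136.8])
for th in(-118.6,-86.8):
    r=np.array([np.cos(np.radians(th)),np.sin(np.radians(th))]); t=np.array([-r[1],r[0]])
    for off in (45,30,21): print(th,off,(A+114*r-off*t).round(1), 'tangent az',round(np.degrees(np.arctan2(t[1],t[0])),1))
E
```

```text
[[-0.     0.226  0.974]
 [-0.     0.974 -0.226]
 [-1.    -0.    -0.   ]] [146.78944869 633.20404375 231.28904916] [-1.4087816   0.62842439  0.03851393  1.51742748 -0.0269791   0.99630104
 -0.02000847]
-118.6 45 [453.1  58.3] tangent az -28.6
-118.6 30 [466.3  51.1] tangent az -28.6
-118.6 21 [474.2  46.8] tangent az -28.6
-86.8 45 [508.6  20.5] tangent az 3.2
-86.8 30 [523.6  21.3] tangent az 3.2
-86.8 21 [532.6  21.8] tangent az 3.2
```

Call:
{"name": "arm_command", "arguments": {
  "series": [
    [0,1.5,-2.9,0,0,0,-0.8],
    [0,1.5,-2.9,0,0,0,-0.8],
    [0,1.5,-2.9,0,0,0,-0.8],
    [0,1.5,-2.9,0,0,0,-0.8],
    [0,1.5,-2.9,0,0,0,-0.8],
    [0,1.5,-2.9,0,0,0,-0.8],
    [0,1.5,-2.9,0,0,0,-0.8],
    [0,1.5,-2.9,0,0,0,-0.8],
    [0,1.5,-2.9,0,0,0,-0.8],
    [0,1.5,-2.9,0,0,0,-0.8],
    [0,1.5,-2.9,0,0,0,-0.8],
    [0,1.5,-2.9,0,0,0,-0.8],
    [0,1.5,-2.9,0,0,0,-0.8],
    [0,1.5,-2.9,0,0,0,-0.8],
    [0,1.5,-2.9,0,0,0,-0.8],
    [0,1.5,-2.9,0,0,0,-0.8],
    [0,1.5,-2.9,0,0,0,-0.8],
    [0,1.5,-2.9,0,0,0,-0.8],
    [0,1.5,-2.8,0,0,0,-0.5],
    [0,1.5,-2.6,0,0,0,-0.5]
  ]
}}

```text
clock: 2.67
eef_pos: [447.4, 55.4, 231.6]
tool_rot: [0.619, 1.57, 0.122]
force: [-0.0, 1.2, 0.3]
width: 0.4
```

Call:
{"name": "arm_command", "arguments": {
  "series": [
    [0,0,0,-3,0,0,0],
    [0,0,0,-3,0,0,0],
    [0,0,0,-3,0,0,0],
    [0,0.3,0.3,-3,0,0,0],
    [0,0.3,0,-2.5,0,0,0],
    [0,0,0,-2,0,0,0],
    [0,0,0,-1.5,0,0,0],
    [0,0,0,0,0,0,0]
  ]
}}

```text
clock: 3.33
eef_pos: [451.3, 60.0, 49.0]
tool_rot: [-2.514, 1.566, -3.011]
force: [-0.8, -0.1, 0.7]
width: -0.1
```

```bash
cat > st.py <<'E'
from h import *
import sys
from scipy.spatial.transform import Rotation as Ro
s=ctrl.read_state(); R=Ro.from_euler('xyz',s['tool_rot']).as_matrix()
A=np.array([547.2,136.8]); p=s['eef_pos']
print('t',s['clock'],'p',p.round(1),'z az',np.degrees(np.arctan2(R[1,2],R[0,2])).round(2),'F',s['force'].round(1))
d=p[:2]-A; print('polar',np.hypot(*d).round(1),np.degrees(np.arctan2(d[1],d[0])).round(2))
if len(sys.argv)>1:
    for n in sys.argv[2:]:
        im=ctrl.get_image(n); cv2.imwrite(f'pics/{n}{sys.argv[1]}.png',im)
        c=im[130:270,190:350] if n=='top' else im[150:290,220:380]
        cv2.imwrite(f'pics/{n}{sys.argv[1]}c.png',cv2.resize(c,None,fx=4,fy=4,interpolation=cv2.INTER_CUBIC))
E
python3 st.py 1 scene top
```

```text
t 3.3333 p [451.3  60.   49. ] z az -28.46 F [-0.8 -0.1  0.7]
polar 122.8 -141.31
```

View pics/scene1c.png

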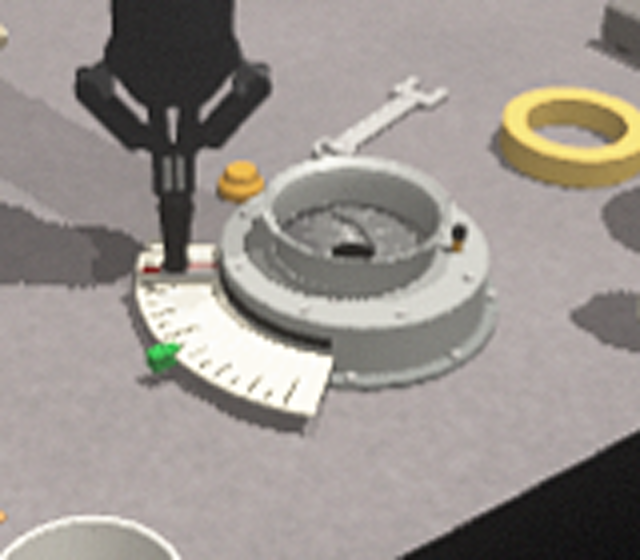

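View pics/top1c.png

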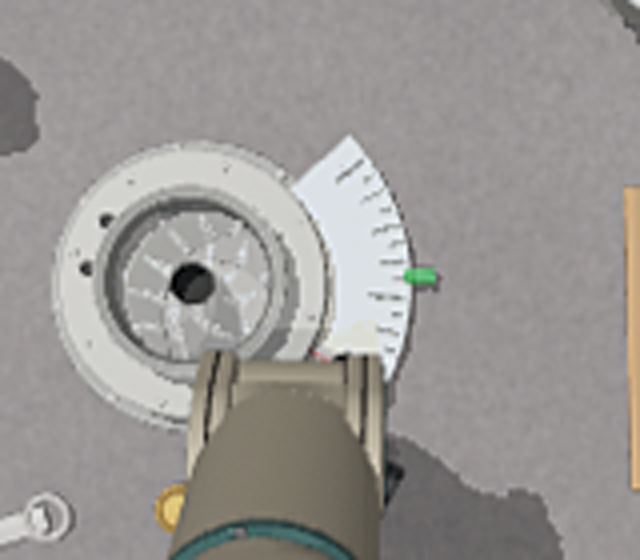

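```bash
python3 - <<'E'
import numpy as np
A=np.array([547.2,136.8])
def T(th,off):
    a=np.radians(th); r=np.array([np.cos(a),np.sin(a)]); t=np.array([-r[1],r[0]]); return A+114*r-off*t
P=[np.array([451.3,60.0])]+[T(-118.6,x) for x in(40,33,27,23)]+[T(t,21) for t in np.arange(-118.6,-92,2.5)]
for a,b in zip(P,P[1:]): print(((b-a)/10).round(2),b.round(1))
E
```

```text
[ 0.62 -0.41] [457.5  55.9]
[ 0.61 -0.34] [463.7  52.5]
[ 0.53 -0.29] [468.9  49.6]
[ 0.35 -0.19] [472.4  47.7]
[ 0.18 -0.1 ] [474.2  46.8]
[ 0.4  -0.31] [478.2  43.7]
[ 0.41 -0.29] [482.3  40.7]
[ 0.43 -0.27] [486.6  38. ]
[ 0.44 -0.26] [490.9  35.5]
[ 0.45 -0.24] [495.4  33.1]
[ 0.46 -0.22] [500.   30.9]
[ 0.47 -0.2 ] [504.6  29. ]
[ 0.47 -0.18] [509.4  27.2]
[ 0.48 -0.15] [514.2  25.7]
[ 0.49 -0.13] [519.1  24.3]
```

Call:
{"name": "arm_command", "arguments": {
  "series": [
    [0,0.62,-0.41,0,0,0,0],
    [0,0.61,-0.34,0,0,0,0],
    [0,0.53,-0.29,0,0,0,0],
    [0,0.35,-0.19,0,0,0,0],
    [0,0.18,-0.1,0,0,0,0],
    [0,0.4,-0.31,0,0,0,2.5],
    [0,0.41,-0.29,0,0,0,2.5],
    [0,0.43,-0.27,0,0,0,2.5],
    [0,0.44,-0.26,0,0,0,2.5],
    [0,0,0,0,0,0,0]
  ]
}}

```text
clock: 4.27
eef_pos: [491.9, 35.7, 51.3]
tool_rot: [-3.115, 1.569, 2.847]
force: [-1.1, 0.4, 2.0]
width: -0.2
```

```bash
python3 st.py 2 scene top
```

```text
t 4.2667 p [491.9  35.7  51.3] z az -18.39 F [-1.1  0.4  2. ]
polar 115.3 -118.67
```

View pics/scene2c.png

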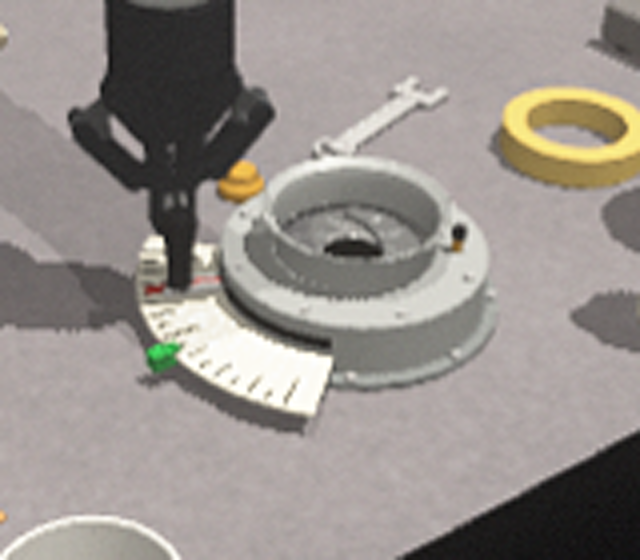

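View pics/top2c.png

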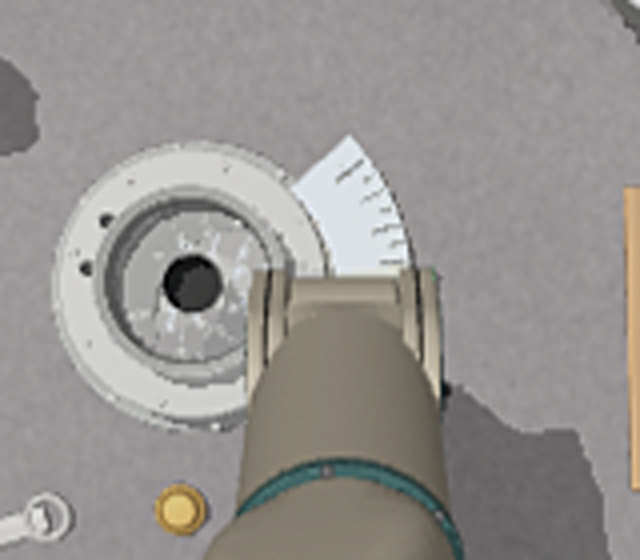

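```bash
cat > ang.py <<'E'
from h import *
import sys
A=np.array([547.2,136.8])
for f in sys.argv[1:]:
    im=cv2.imread(f).astype(int); B,G,R=im[...,0],im[...,1],im[...,2]
    m=(R-np.maximum(B,G)>35); m[:, :250]=0; m[:195]=0; m[270:]=0; m[:,292:]=0
    v,u=np.nonzero(m); w=(R-np.maximum(B,G))[m]
    P=np.array([at('scene',a,b,29)[:2]-A for a,b in zip(u,v)])
    a=np.degrees(np.arctan2(P[:,1],P[:,0])); r=np.hypot(*P.T)
    o=(r>118)
    print(f,len(u),'outer',np.average(a[o],weights=w[o]).round(2) if o.any() else None,'all',np.average(a,weights=w).round(2),'rmax',r.max().round(1))
E
python3 ang.py pics/scene0.png pics/scene1.png pics/scene2.png
python3 - <<'E'
from h import *
# clip by scene
im=cv2.imread('pics/scene0.png')
A=np.array([547.2,136.8])
for b,a in blobs(im,'g'):
    for z in(20,22.5):
        d=at('scene',*b,z)[:2]-A; print(b,np.hypot(*d),np.degrees(np.arctan2(d[1],d[0])))
E
```

```text
pics/scene0.png 52 outer -143.58 all -137.07 rmax 135.4
pics/scene1.png 51 outer -145.07 all -137.32 rmax 135.4
pics/scene2.png 64 outer -135.71 all -133.26 rmax 135.5
[132.0, 242.1] 438.5719795009787 -108.06175635681926
[132.0, 242.1] 437.879057961553 -107.62823073130932
[259.9, 238.5] 148.541293563845 -85.80281155255958
[259.9, 238.5] 150.2905475797671 -84.80866804403517
```

```bash
sed -i 's/m=(R-np.maximum(B,G)>35);/m=(R-np.maximum(B,G)>35)\&(abs(G-B)<25);/' ang.py; python3 ang.py pics/scene0.png pics/scene1.png pics/scene2.png
```

```text
pics/scene0.png 12 outer -117.11 all -117.6 rmax 135.4
pics/scene1.png 12 outer -117.11 all -117.64 rmax 135.4
pics/scene2.png 21 outer -107.85 all -108.46 rmax 135.5
```

Call:
{"name": "arm_command", "arguments": {
  "series": [
    [0,0.44,-0.25,0,0,0,2.5],
    [0,0.45,-0.24,0,0,0,2.5],
    [0,0.46,-0.22,0,0,0,2.5],
    [0,0.47,-0.2,0,0,0,2.5],
    [0,0.47,-0.18,-0.1,0,0,2.5],
    [0,0.48,-0.15,-0.1,0,0,2.5],
    [0,0.49,-0.13,0,0,0,2.5],
    [0,0,0,0,0,0,0],
    [0,0,0,0,0,0,0]
  ]
}}

```text
clock: 5.12
eef_pos: [524.7, 22.0, 49.1]
tool_rot: [3.033, 1.57, 3.015]
force: [-1.4, 1.1, -1.7]
width: -0.0
```

```bash
python3 st.py 3 scene; python3 ang.py pics/scene3.png
```

```text
t 5.1167 p [524.7  22.   49.1] z az -1.06 F [-1.4  1.1 -1.7]
polar 117.0 -101.1
pics/scene3.png 18 outer -89.9 all -90.35 rmax 136.8
```

View pics/scene3c.png

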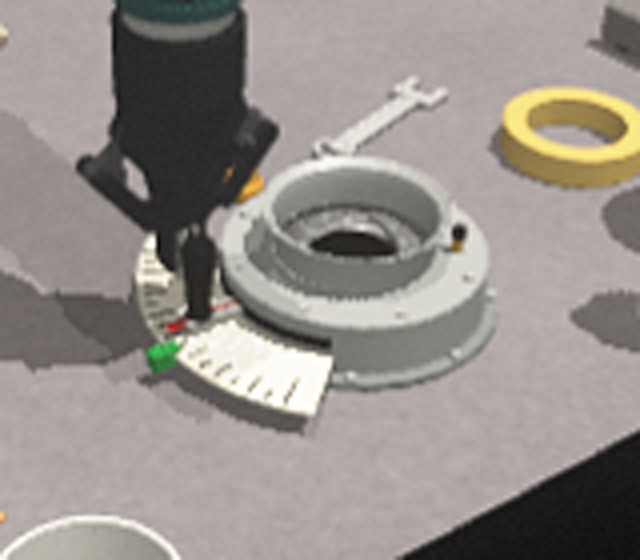

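Call:
{"name": "arm_command", "arguments": {
  "series": [
    [0,0.25,-0.06,0,0,0,1.2],
    [0,0.25,-0.04,0,0,0,1.2],
    [0,0.15,-0.02,0,0,0,0.7],
    [0,0,0,0,0,0,0],
    [0,0,0,0,0,0,0]
  ]
}}

```text
clock: 5.58
eef_pos: [531.6, 20.7, 49.2]
tool_rot: [1.449, 1.571, 1.486]
force: [-3.7, 1.3, -2.5]
width: 0.1
```

```bash
python3 st.py 4 scene top; python3 ang.py pics/scene4.png
```

```text
t 5.5833 p [531.6  20.7  49.2] z az 2.13 F [-3.7  1.3 -2.5]
polar 117.1 -97.63
pics/scene4.png 20 outer -86.81 all -87.15 rmax 137.0
```

View pics/scene4c.png

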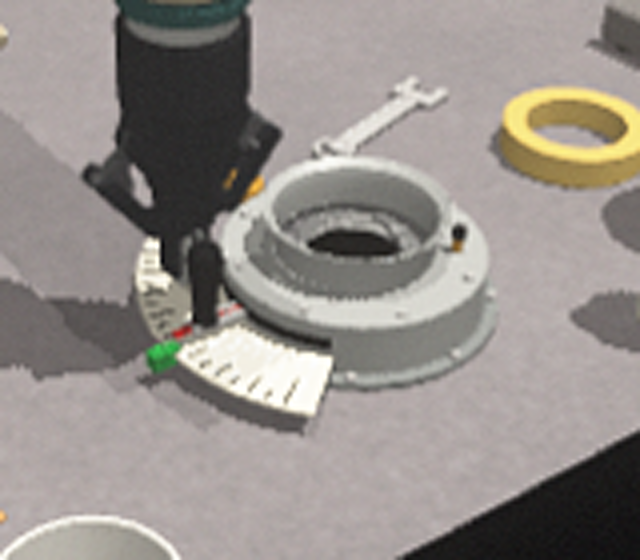

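View pics/top4c.png

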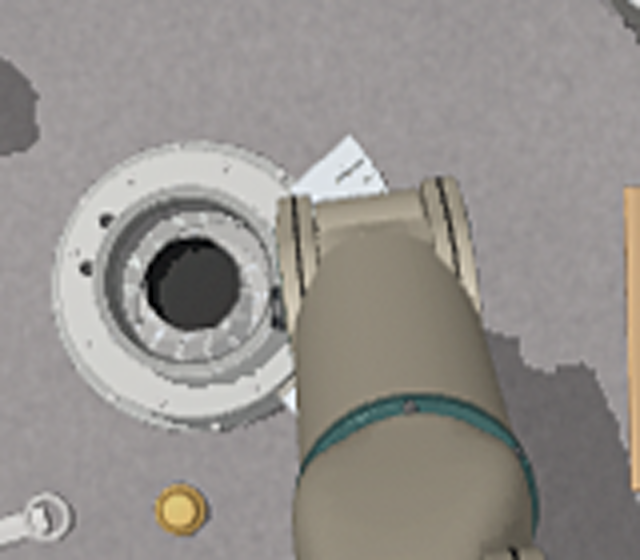

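Call:
{"name": "arm_command", "arguments": {
  "series": [
    [0,0.15,-0.01,0,0,0,0.7],
    [0,0,0,0,0,0,0],
    [0,0,0,0,0,0,0],
    [0,-1.5,0.1,0,0,0,0],
    [0,-2.5,0.1,0,0,0,0],
    [0,-1,0,3,0,0,0],
    [0,0,0,4,0,0,0],
    [0,0,-2.5,3,0,0,0],
    [0,0,-3.8,0,0,0,0],
    [0,0,-3.8,0,0,0,0],
    [0,0,-3.8,0,0,0,0],
    [0,0,-3.8,0,0,0,0],
    [0,0,-3.8,0,0,0,0],
    [0,0,-3,0,0,0,0],
    [0,0,-2,0,0,0,0]
  ]
}}

```text
clock: 6.93
eef_pos: [484.2, -248.3, 150.3]
tool_rot: [-0.805, 1.564, -0.76]
force: [0.6, 0.3, 0.8]
width: 0.1
```

```bash
python3 st.py 5 scene top; python3 ang.py pics/scene5.png
```

```text
t 6.9333 p [ 484.2 -248.3  150.3] z az 2.55 F [0.6 0.3 0.8]
polar 390.2 -99.29
pics/scene5.png 20 outer -86.08 all -86.35 rmax 137.0
```

View pics/scene5c.png

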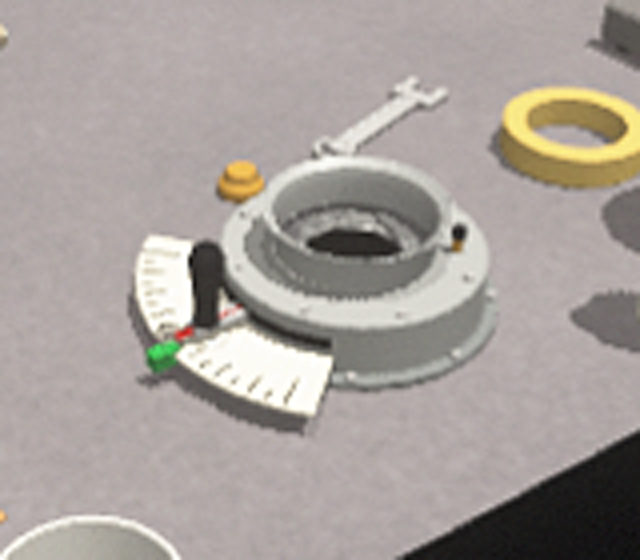

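View pics/top5c.png

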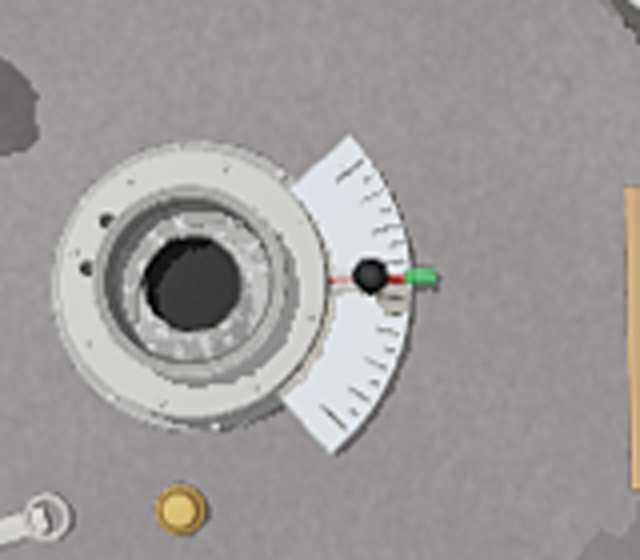

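```bash
python3 - <<'E'
from h import *
A=np.array([547.2,136.8])
def meas(f):
    im=cv2.imread(f).astype(int); B,G,R=im[...,0],im[...,1],im[...,2]
    yy,xx=np.mgrid[:420,:560]; box=(xx>268)&(xx<305)&(yy>180)&(yy<245)
    def cen(w,m): 
        m=m&box; return (xx[m]*w[m]).sum()/w[m].sum(),(yy[m]*w[m]).sum()/w[m].sum()
    r=R-np.maximum(B,G); g=G-np.maximum(B,R); V=255-im.max(2)
    for n,w,m,z in(('clip',g,g>15,22.5),('ptr',r,(r>25)&(xx>280),29),('knob',V,im.max(2)<60,84)):
        u,v=cen(w,m); d=at('top',u,v,z)[:2]-A
        print(f,n,round(u,2),round(v,2),np.hypot(*d).round(1),np.degrees(np.arctan2(d[1],d[0])).round(2))
meas('pics/top0.png'); meas('pics/top5.png')
E
```

```text
pics/top0.png clip 294.46 198.54 144.5 -86.26
pics/top0.png ptr 282.05 225.56 128.5 -118.42
pics/top0.png knob 276.2 222.42 112.2 -118.86
pics/top5.png clip 294.53 198.52 144.6 -86.25
pics/top5.png ptr 288.52 199.32 128.9 -86.99
pics/top5.png knob 282.4 198.75 112.7 -87.62
```

Top view: the pointer reads -87.0° and the clip -86.25°, so the lever is about 0.8° short. The scene view agrees. I'll give it one more small nudge by retracing the same path.

Call:
{"name": "arm_command", "arguments": {
  "series": [
    [0,0,2,0,0,0,0],
    [0,0,3,0,0,0,0],
    [0,0,3.8,0,0,0,0],
    [0,0,3.8,0,0,0,0],
    [0,0,3.8,0,0,0,0],
    [0,0,3.8,0,0,0,0],
    [0,0,3.8,0,0,0,0],
    [0,0,2.5,-3,0,0,0],
    [0,0,0,-4,0,0,0],
    [0,1,0,-3,0,0,0],
    [0,2.5,-0.1,0,0,0,0],
    [0,1.1,-0.1,0,0,0,0],
    [0,0.3,0,0,0,0,0],
    [0,0.15,0,0,0,0,0],
    [0,0.1,0,0,0,0,0],
    [0,0,0,0,0,0,0],
    [0,0,0,0,0,0,0]
  ]
}}

```text
clock: 8.45
eef_pos: [534.3, 20.7, 49.9]
tool_rot: [0.065, 1.57, 0.114]
force: [-0.5, -0.3, -0.3]
width: -0.1
```

```bash
python3 st.py 6 scene; python3 ang.py pics/scene6.png
```

```text
t 8.45 p [534.3  20.7  49.9] z az 2.85 F [-0.5 -0.3 -0.3]
polar 116.8 -96.32
pics/scene6.png 20 outer -85.29 all -85.64 rmax 137.3
```

Call:
{"name": "arm_command", "arguments": {
  "series": [
    [0,-1.5,0.1,0,0,0,0],
    [0,-2.5,0.1,0,0,0,0],
    [0,-1,0,3,0,0,0],
    [0,0,0,4,0,0,0],
    [0,0,-2.5,3,0,0,0],
    [0,0,-3.8,0,0,0,0],
    [0,0,-3.8,0,0,0,0],
    [0,0,-3.8,0,0,0,0],
    [0,0,-3.8,0,0,0,0],
    [0,0,-3.8,0,0,0,0],
    [0,0.2,-3.8,0,0,0,0],
    [0,0.2,-3.8,0,0,0,0],
    [0,0,-1.5,-2,0,0,0],
    [0,0,0,0,0,0,0]
  ]
}}

```text
clock: 9.67
eef_pos: [485.9, -288.8, 127.4]
tool_rot: [-2.486, 1.567, -2.444]
force: [-1.1, 0.2, 0.2]
width: 0.1
```

```bash
python3 st.py 7 scene top; python3 ang.py pics/scene7.png; python3 - <<'E'
from h import *
A=np.array([547.2,136.8])
im=cv2.imread('pics/top7.png').astype(int); B,G,R=im[...,0],im[...,1],im[...,2]
yy,xx=np.mgrid[:420,:560]; box=(xx>268)&(xx<305)&(yy>180)&(yy<245)
r=R-np.maximum(B,G); g=G-np.maximum(B,R); V=255-im.max(2)
for n,w,m,z in(('clip',g,g>15,22.5),('ptr',r,(r>25)&(xx>280),29),('knob',V,im.max(2)<60,84)):
    m=m&box; u,v=(xx[m]*w[m]).sum()/w[m].sum(),(yy[m]*w[m]).sum()/w[m].sum(); d=at('top',u,v,z)[:2]-A
    print(n,np.hypot(*d).round(1),np.degrees(np.arctan2(d[1],d[0])).round(2))
s=cv2.imread('pics/scene7.png')
cv2.imwrite('pics/s7.png',cv2.resize(s[170:330,80:240],None,fx=3.75,fy=3.75,interpolation=cv2.INTER_CUBIC))
E
```

```text
t 9.6667 p [ 485.9 -288.8  127.4] z az 2.4 F [-1.1  0.2  0.2]
polar 430.0 -98.2
pics/scene7.png 22 outer -85.23 all -85.63 rmax 137.3
clip 144.6 -86.27
ptr 128.6 -86.24
knob 112.0 -86.84
```

View pics/top7c.png

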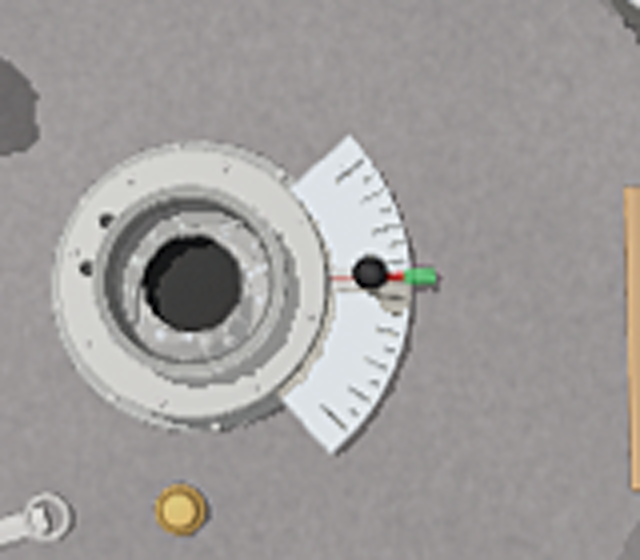

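View pics/s7.png

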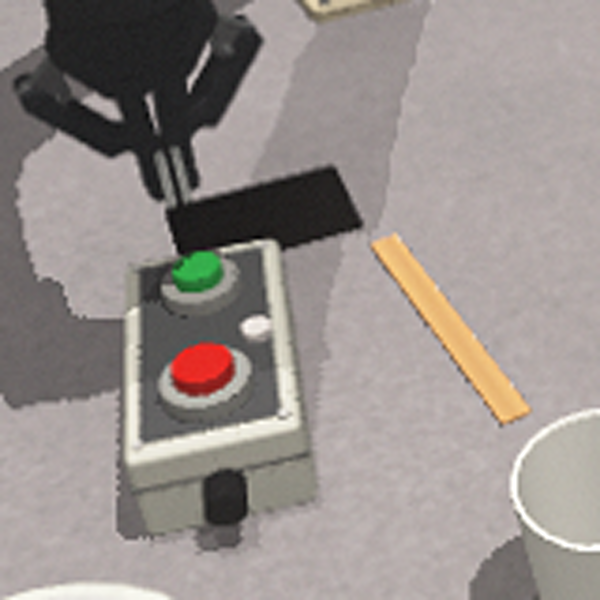

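Call:
{"name": "arm_command", "arguments": {
  "series": [
    [0,0.5,0.2,-1,0,0,0],
    [0,0,0,-1.5,0,0,0],
    [0,0,0,-1.2,0,0,0],
    [0,0,0,-0.4,0,0,0],
    [0,0,0,-0.3,0,0,0],
    [0,0,0,0,0,0,0],
    [0,0,0,0,0,0,0]
  ]
}}

```text
clock: 10.35
eef_pos: [494.2, -280.9, 85.8]
tool_rot: [-0.302, 1.57, -0.252]
force: [1.3, 0.9, -0.0]
width: 0.1
```

```bash
python3 st.py 8 scene;python3 - <<'E'
from h import *
s=cv2.imread('pics/scene8.png')
cv2.imwrite('pics/s8.png',cv2.resize(s[170:330,80:240],None,fx=3.75,fy=3.75,interpolation=cv2.INTER_CUBIC))
E
```

```text
t 10.35 p [ 494.2 -280.9   85.8] z az 2.9 F [ 1.3  0.9 -0. ]
polar 421.1 -97.23
```

View pics/s8.png

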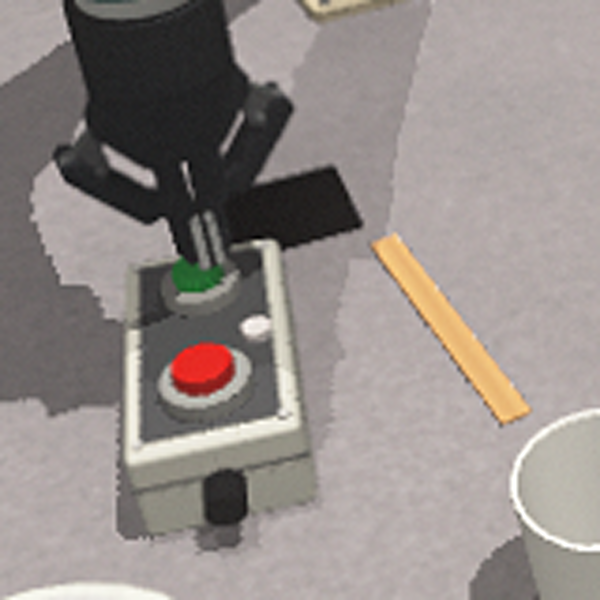

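Call:
{"name": "arm_command", "arguments": {
  "series": [
    [0,-0.3,-0.6,0,0,0,0],
    [0,0,0,0,0,0,0],
    [0,0,0,0,0,0,0]
  ]
}}

```text
clock: 10.65
eef_pos: [490.3, -288.4, 85.7]
tool_rot: [-1.173, 1.57, -1.125]
force: [0.6, 0.4, -0.4]
width: 0.1
```

```bash
python3 st.py 9 scene;python3 - <<'E'
from h import *
s=cv2.imread('pics/scene9.png')
cv2.imwrite('pics/s9.png',cv2.resize(s[170:330,80:240],None,fx=3.75,fy=3.75,interpolation=cv2.INTER_CUBIC))
E
```

```text
t 10.65 p [ 490.3 -288.4   85.7] z az 2.76 F [ 0.6  0.4 -0.4]
polar 429.0 -97.62
```

View pics/s9.png

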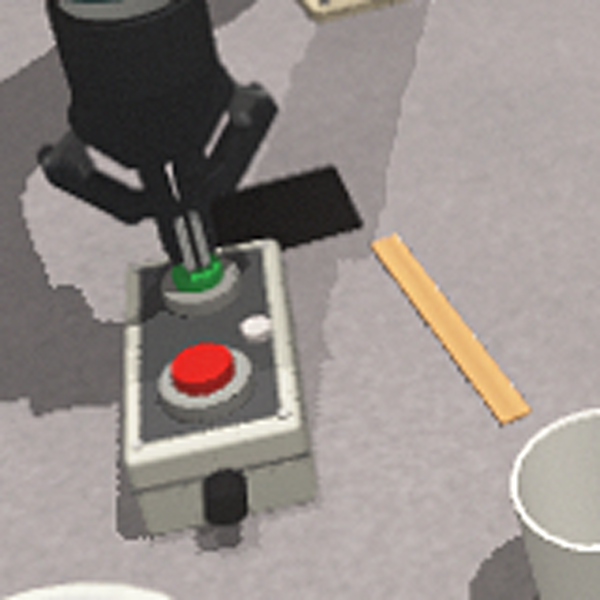

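The finger is centred over START (crop ~(195,262)). I'll press now.

Call:
{"name": "arm_command", "arguments": {
  "series": [
    [0,0,0,-0.3,0,0,0],
    [0,0,0,-0.2,0,0,0],
    [0,0,0,-0.2,0,0,0],
    [0,0,0,-0.2,0,0,0],
    [0,0,0,0,0,0,0],
    [0,0,0,0,0,0,0],
    [0,0,0,0,0,0,0]
  ]
}}

```text
clock: 11.28
eef_pos: [490.9, -287.6, 76.6]
tool_rot: [-0.663, 1.57, -0.613]
force: [0.5, -0.2, 4.6]
width: -0.0
```

```bash
python3 st.py 10 scene;python3 - <<'E'
from h import *
s=cv2.imread('pics/scene10.png')
cv2.imwrite('pics/s10.png',cv2.resize(s[170:330,80:240],None,fx=3.75,fy=3.75,interpolation=cv2.INTER_CUBIC))
E
```

```text
t 11.2833 p [ 490.9 -287.6   76.6] z az 2.85 F [ 0.5 -0.2  4.6]
polar 428.1 -97.56
```

View pics/s10.png

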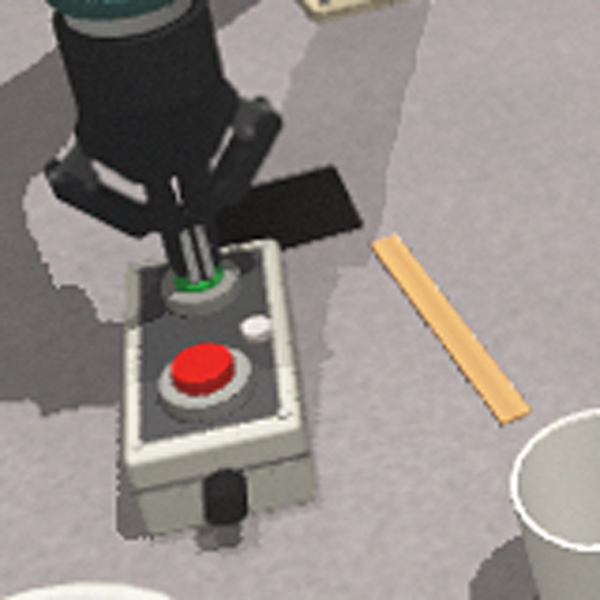

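Call:
{"name": "arm_command", "arguments": {
  "series": [
    [0,0,0,-0.15,0,0,0],
    [0,0,0,0,0,0,0],
    [0,0,0,0,0,0,0]
  ]
}}

```text
clock: 11.58
eef_pos: [490.9, -287.6, 76.0]
tool_rot: [-0.698, 1.57, -0.648]
force: [-1.7, -0.1, 12.0]
width: -0.1
```

Call:
{"name": "arm_command", "arguments": {
  "series": [
    [0,0,0,0.4,0,0,0],
    [0,0,0,1,0,0,0],
    [0,0,0,2,0,0,0],
    [0,0,0,3,0,0,0],
    [0,-1,0,4,0,0,0],
    [0,-2,0,2,0,0,0],
    [0,-2,0,0,0,0,0],
    [0,0,0,0,0,0,0],
    [0,0,0,0,0,0,0],
    [0,0,0,0,0,0,0]
  ]
}}

```text
clock: 12.42
eef_pos: [440.8, -286.9, 198.6]
tool_rot: [1.743, 1.57, 1.793]
force: [0.7, 0.5, -0.9]
width: 0.1
```

```bash
python3 st.py 11 scene top; python3 ang.py pics/scene11.png; python3 - <<'E'
from h import *
A=np.array([547.2,136.8])
im=cv2.imread('pics/top11.png').astype(int); B,G,R=im[...,0],im[...,1],im[...,2]
yy,xx=np.mgrid[:420,:560]; box=(xx>268)&(xx<305)&(yy>180)&(yy<245)
r=R-np.maximum(B,G); g=G-np.maximum(B,R)
for n,w,m,z in(('clip',g,g>15,22.5),('ptr',r,(r>25)&(xx>280),29)):
    m=m&box; u,v=(xx[m]*w[m]).sum()/w[m].sum(),(yy[m]*w[m]).sum()/w[m].sum(); d=at('top',u,v,z)[:2]-A
    print(n,np.degrees(np.arctan2(d[1],d[0])).round(2))
s=cv2.imread('pics/scene11.png')
cv2.imwrite('pics/s11.png',cv2.resize(s[150:350,80:340],None,fx=3,fy=3,interpolation=cv2.INTER_CUBIC))
E
```

```text
t 12.4167 p [ 440.8 -286.9  198.6] z az 2.86 F [ 0.7  0.5 -0.9]
polar 436.9 -104.09
pics/scene11.png 22 outer -85.22 all -85.63 rmax 137.3
clip -86.27
ptr -86.28
```

View pics/s11.png

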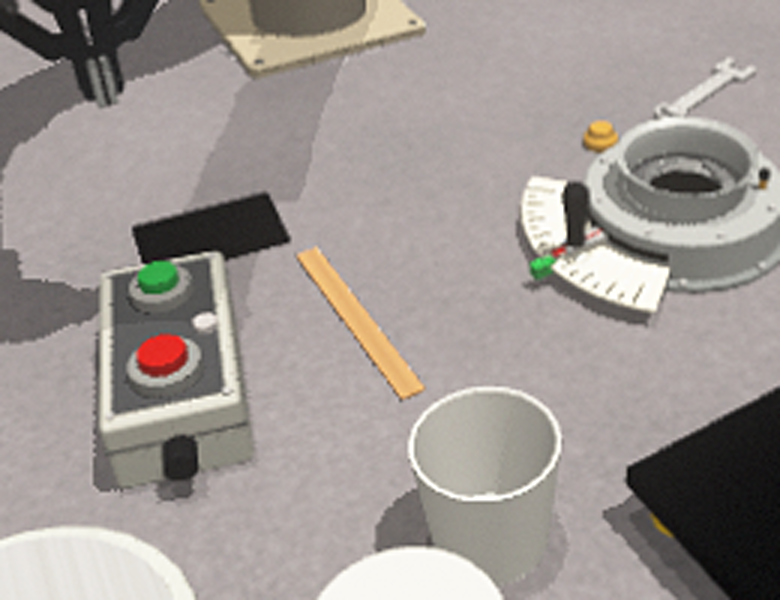

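The START button is back up, the pointer is at the clip, the bystanders are unmoved and the hand is clear.

```bash
python3 -c "
from cell import ctrl
print(ctrl.finish_job())"
```

```text
the job is handed in; nothing more can be done
None
```

The damper is set at the green clip, START has been pressed and has sprung back, and I have handed the job in; the hand-in gives no verdict.

- **Lever:** I pushed the knob along its arc with the shut fingertips. My first stop was about 0.8° short of the clip, so I gave it one more small nudge. The last top-camera check read the pointer at -86.28° and the clip at -86.27°. The scene camera agreed to within about 0.5°. The knob's own direction read about 0.6° short of the clip, but its reading was already about 0.4° off the pointer's at the start.
- **START:** The tip reached z = 76.0 mm, 6 mm below the button's resting top. The force rose from 4.6 N to 12 N, so the button reached its stop. The final picture shows it back up.
- **Everything else:** I did not touch STOP, and the things on the bench visible in the last scene picture look where they were. The hand finished about 199 mm up and clear of everything, with the clock at 12.4 s.

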